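# Load a test coupon under the spring clip of a specimen stage

## Robot

A 6-joint arm with a two-finger parallel gripper is mounted at the origin on the work surface. World frame = base frame: x ahead of the robot, y to its left, z up, the work surface at z = 0. Lengths are in mm, angles in rad, forces in N, time in s.
With the tool pointing down it reaches from about 325 to 775 mm from the base axis. Payload 5.5 kg.
Tool frame: the origin (TCP) lies between the finger pads; the fingertips stand 17 mm ahead of it and the grasp point (between the pads) lies 2 mm behind it; z points along the fingers, y is the line along which they close (so a half turn about z gives the same grasp; the last joint's range is limited). The gripper opens to 88 mm and grips with 3 to 60 N. Pads are 20 mm wide; open, the fingers measure 115 mm over their backs; the gripper's body (75 mm by 178 mm) begins 61 mm behind the grasp point.
Start: joints at [1.075, 0.091, 1.231, -0, 1.82, -0.057], TCP at [254.918, 543.17, 239.631] pointing down, gripper open.
Joint ranges: [-2.87, 2.87], [-0.86, 2.18], [0.17, 2.46], [-1.51, 4.65], [0.06, 2.69], [-2.65, 2.65]. Speed limits (rad/s): [2.57, 2.57, 3.01, 3.14, 3.14, 3.14].

## Interface

Orientations are given as a unit quaternion [x, y, z, w].
In Python, from bench import * gives the robot as it stands.
- The arm moves only by the tool carry_out, never from a script. Its argument "deltas" is a list of rows, each a list of 5 numbers: the finger opening in m, from 0 to 0.0878, then the shift along the world's x, y, z in m, then the turn about the world's z in rad. In form: [[jaw, dx, dy, dz, yaw], ...]. A call has 1 to 10 rows; each row shifts and turns the commanded pose from where the row before left it; what a row does not reach is not made up. A row lasts 1/12 s, in which the tool goes at most 41.7 mm and 7.16 degrees, less where a joint would pass 70% of its speed; a pose out of reach is approached as far as the arm can. A call with a gripper value outside its range is refused whole. The fingers move at their own pace and stop on an object; "force" is the grip in N (left out, the last holds). Time passes only in rows, so rows that do not move let the fingers close. It gives the time, the measured TCP pose, the force, the opening and the grip force at its end, in the units of the state.
- read_state(): the state, without advancing time (a new reading comes with each control period).
- grab_frame(name): name is "scene" or "side" or "wrist"; returns the picture (384x512x3 uint8, red, green, blue); there is no depth.
- camera_params(name): a dict with "fx", "fy", "cx", "cy" (pixels), "k1" (the pictures are not rectified: a ray, as slopes to the right and down, at radius r is drawn at 1 + k1 r^2 times it, then the intrinsics apply), "cam_to_world" (4x4, takes a point from camera to world coordinates); the wrist camera has in their place "tool_from_camera" (4x4, takes a point from camera to tool coordinates, whose origin is the TCP and whose axes are the flange's). Camera axes: x right, y down, z forward; pixel columns grow to the right and rows downward; lengths in mm; the calibration is good to about 2 mm. A picture is of the moment at which its call begins: read the wrist's pose just before it. camera_params takes no time and is no camera call.
- hand_in(): hands the job in; it is judged then, once.
The state is a dict: "time": time; "joints": joint angles; "dq": joint speeds; "joint_efforts": joint torques, N m; "position": TCP position; "tool_rot": TCP orientation; "force": force on the tool from outside, world axes, zero at the start; "torque": the same for the moment, N m; "opening": finger opening in mm; "grip_force": force on a finger pad.
Only numpy, scipy, OpenCV 4.12 (cv2) and the standard library are available. Lean on these libraries where they do the work, as an engineer would, in place of code of your own. Each camera call takes 0.05 s, during which the arm holds its last target. There are 200 camera calls.

## Task

Load the square brass coupon into the specimen stage without gripping or lifting it: with one fingertip press and hold down the thumb bar of the spring clip so that its lip rises, and with the other fingertip push the coupon along its channel under the lip until it is fully home against the end stop, keeping the bar down until it is. Then let the bar up so that the lip comes down and clamps the coupon, and move clear. Leave the other things where they are.

Things in the scene. Friction and masses are not known exactly. Their poses are not given: they have to be found in the camera images.
- stage: XY specimen stage, fixed: a level aluminium plate 160 x 150 mm (own x -110..50, y -76..74 mm), its upper face 40 mm above the bench, on a black base with two micrometer heads low on its sides. Origin on the bench straight below the seat's centre. x = loading direction (the coupon is pushed to +x), z up. All 'stage' x, y below are in this frame, heights are above the plate's face.
- seat (a point): Centre of the seat, on the plate's face (stage x = y = 0), over a round measuring port: the centre of the coupon's underside lies here when it is home. Channel: along stage x, centred on y = 0, between two steel rails 5 mm high and 40 mm apart, from stage x = -24 to 20 mm.
- stop (a point): Middle of the foot of the end stop's face, stage x = 18 mm: a steel bar 9 mm high across the channel's end. The coupon's front edge touches it when home.
- mouth (a point): Centre of the channel's open end, on the plate's face, stage x = -48 mm. From here the rails (5 mm high) taper in from 58 mm apart to 40 mm apart at stage x = -24 mm. Behind it, back to x = -110 mm, the plate is bare between stage y = -25 and 25 mm.
- coupon: Square brass test coupon, 36 x 36 x 10 mm, corners rounded to 4 mm, about 110 g. Origin: centre of its underside. It starts flat on the plate in the mouth of the channel with its centre at stage x = -60..-34 mm, short of the lip, its sides within about 7 degrees of the channel's.
- clip: Steel spring clip, a rocker on a hinge pin along stage x at y = 31 mm, 11 mm high (origin on the pin, beside the seat; lugs at x = -72 and 22 mm, 15 mm high). At rest its lip blocks the channel. Pressing the thumb bar tips it up to 0.48 rad, to an end stop, and raises the lip. About 6 N on the bar's middle holds it fully down. It springs back when let go.
- clip_bar (a point): Middle of the thumb bar's upper face (moves with the clip). Flat strip 88 mm long (stage x -70..18 mm) and 24 mm wide; press it anywhere along its length; a fingertip can slide along it. At rest it slopes up outwards, middle 17 mm high at y = 57 mm. Fully pressed it is level, 4 mm high, at y = 45..69 mm: so a fingertip at the same height behind the coupon meets its edge.
- clip_lip (a point): Middle of the axis of the lip, a roll 5 mm thick along stage x = 0..18 mm at y = 10 mm (moves with the clip). Axis height: 5.5 mm at rest (a coupon pushed in then butts against the roll's end at x = 0), 12.5 mm when clamping the coupon, 15.8 mm with the bar fully pressed. The coupon passes freely above 13.2 mm.
- disc: Bystander, leave alone: round brass disc, 30 mm across, 10 mm thick, on the stage's plate beside the channel, on the side away from the clip. Origin: centre of its underside.
- vial: Bystander, leave alone: small capped glass vial, 26 mm across, 48 mm tall, on the bench. Origin: centre of its underside.
- reagent: Bystander, leave alone: white bottle, 48 mm across, 85 mm tall, on the bench. Origin: centre of its underside.
- dish: Bystander, leave alone: shallow glass dish, 60 mm across, 16 mm tall, on the bench. Origin: centre of its underside.
- bar_sample: Bystander, leave alone: brass bar 60 x 20 x 8 mm lying on the bench. Origin: centre of its underside.
- tweezers: Bystander, leave alone: steel tweezers 120 mm long (own x), 8 mm high, lying on the bench. Origin: centre of its underside.
- marker: Bystander, leave alone: marker pen 125 mm long (own x), 13 mm thick, lying on the bench. Origin: centre of its underside.
There are look-alikes about, which are no part of the job. Leave any orange look-alike of the coupon alone.

How it is judged:
By the outcome, as a careful person would: the job done as asked, in the order asked, and still so for the second after the job is handed in, with the robot touching nothing.
It also fails if it takes over 58 s, if anything falls off the work surface, if the arm or the gripper's body presses on something with over 40 N, if the wrist force passes 120 N, or if a joint passes its speed limit or range.

## Working session

There is one attempt and no reset: what is moved stays moved. The work goes in short steps, Python scripts to look and compute and a tool call to move; the robot and the scene stay as the last step left them, time stands still between calls to the robot, and variables do not carry over. Pictures are saved under pics/ and viewed, at most 10 in all, crops included, and the job is handed in when it is done.

Besides the shell and the picture viewer there is one more tool, called after "Call:" as name(argument=value, ...) on one line, values as JSON. carry_out: Moves the arm, as the interface text tells. Its arguments: {"type":"object","properties":{"deltas":{"type":"array","items":{"type":"array","items":{"type":"number"}}},"force":{"type":"number"}},"required":["deltas"]}

```bash
mkdir -p pics; ls; python3 - <<'E'
from bench import *
import cv2, numpy as np
a=grab_frame("scene");b=grab_frame("side")
for n in("scene","side","wrist"):
    p=camera_params(n);print(n,{k:np.round(np.array(v),3).tolist() for k,v in p.items()})
cv2.imwrite("pics/a.png",a[:,:,::-1]);cv2.imwrite("pics/b.png",b[:,:,::-1])
s=read_state();print(s)
E
```

```text
pics
scene {'fx': 484.267, 'fy': 484.267, 'cx': 262.466, 'cy': 189.482, 'k1': -0.161, 'cam_to_world': [[0.683, 0.486, -0.546, 1040.017], [0.731, -0.469, 0.496, -423.053], [-0.014, -0.738, -0.675, 699.347], [0.0, 0.0, 0.0, 1.0]]}
side {'fx': 347.02, 'fy': 347.02, 'cx': 255.929, 'cy': 190.259, 'k1': -0.034, 'cam_to_world': [[0.973, -0.165, 0.161, 435.672], [-0.23, -0.626, 0.745, -436.273], [-0.022, -0.762, -0.647, 518.111], [0.0, 0.0, 0.0, 1.0]]}
wrist {'fx': 328.874, 'fy': 328.874, 'cx': 251.664, 'cy': 190.689, 'k1': -0.049, 'tool_from_camera': [[-0.0, -0.958, -0.286, 77.889], [1.0, -0.0, -0.0, -0.02], [0.0, -0.286, 0.958, -146.009], [0.0, 0.0, 0.0, 1.0]]}
{'time': 0.1, 'joints': array([ 1.07528139e+00,  9.17756361e-02,  1.23172921e+00, -1.68812385e-05,
        1.81978865e+00, -5.66990572e-02]), 'dq': array([ 0.00023234, -0.00190048, -0.00226828,  0.00019613, -0.00043185,
       -0.00220954]), 'joint_efforts': array([ 2.04940545e-03, -4.47854662e+01, -4.07569098e+01,  7.00395321e-02,
        2.84614210e-02, -1.40579591e-04]), 'position': array([254.81977114, 542.95252857, 238.64514435]), 'tool_rot': array([ 2.17653737e-01,  9.76025680e-01, -8.20438947e-04, -2.23962351e-04]), 'force': array([-0.45335258,  0.07941284, -0.75816272]), 'torque': array([-0.05598389,  0.00661418,  0.05178434]), 'grip_force': 0.0, 'opening': 87.7706985481661}
```

View pics/a.png

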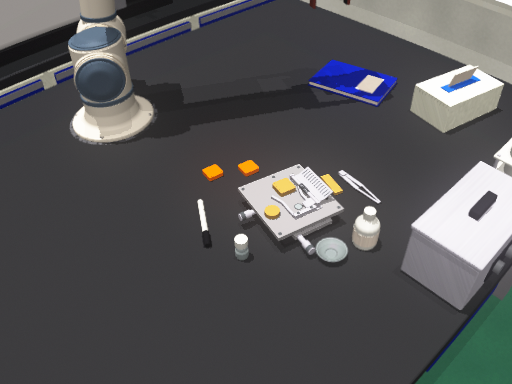

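View pics/b.png

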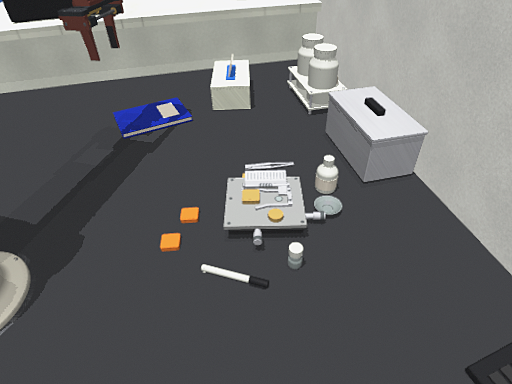

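The scene view shows the plate with corners near (239,192), (299,166), (342,207) and (288,237). The coupon is at (285,187), the clip's bar at (316,183), the disc at (272,211), and the orange look-alikes at (213,172) and (248,168). The side view shows the coupon at (251,197) and the seat to its right, so stage x is roughly world x.

```bash
cat > h.py <<'E'
from bench import *
import cv2, numpy as np
from scipy.spatial.transform import Rotation as R
def cam(name,s=None):
    p=camera_params(name)
    if name=="wrist":
        s=s or read_state(); T=np.eye(4);T[:3,:3]=R.from_quat(s["tool_rot"]).as_matrix();T[:3,3]=s["position"]
        M=T@np.array(p["tool_from_camera"])
    else: M=np.array(p["cam_to_world"])
    K=np.array([[p["fx"],0,p["cx"]],[0,p["fy"],p["cy"]],[0,0,1.]]);return K,np.array([p["k1"],0,0,0.]),M
def ray(c,uv,z):
    K,D,M=c; u=cv2.undistortPoints(np.array(uv,float).reshape(-1,1,2),K,D).reshape(-1,2)
    d=np.c_[u,np.ones(len(u))]@M[:3,:3].T; o=M[:3,3]
    return o+d*((z-o[2])/d[:,2])[:,None]
def proj(c,P):
    K,D,M=c; W=np.linalg.inv(M)
    return cv2.projectPoints(np.array(P,float).reshape(-1,1,3),cv2.Rodrigues(W[:3,:3])[0],W[:3,3],K,D)[0].reshape(-1,2)
E
python3 - <<'E'
from h import *
c=cam("scene");P=ray(c,[(239,192),(299,166),(342,207),(288,237)],40);print(P.round(0));print("mean",P.mean(0), ray(c,[(285,186)],50))
c=cam("side");P=ray(c,[(228,178),(303,179),(306,226),(223,227)],40);print(P.round(0));print("mean",P.mean(0),ray(c,[(251,196)],50))
E
```

```text
[[480.  23.  40.]
 [507. 168.  40.]
 [651. 139.  40.]
 [633.   8.  40.]]
mean [567.84355801  84.4130097   40.        ] [[538.99222202  93.99488529  50.        ]]
[[504. 171.  40.]
 [664. 125.  40.]
 [622. -12.  40.]
 [469.  25.  40.]]
mean [564.96307637  77.55418121  40.        ] [[538.28652867  87.71854345  50.        ]]
```

Call:
carry_out(deltas=[[0.0878, 0.022, -0.033, -0.004, 0], [0.0878, 0.022, -0.033, -0.004, 0], [0.0878, 0.022, -0.033, -0.004, 0], [0.0878, 0.022, -0.033, -0.004, 0], [0.0878, 0.022, -0.033, -0.004, 0], [0.0878, 0.022, -0.033, -0.004, 0], [0.0878, 0.022, -0.033, -0.004, 0], [0.0878, 0.022, -0.033, -0.004, 0], [0.0878, 0.022, -0.033, -0.004, 0], [0.0878, 0.022, -0.033, -0.004, 0]])

```text
time: 0.93
position: [475.4, 211.3, 199.1]
tool_rot: [0.218, 0.976, -0.0, -0.0]
force: [0.8, 0.8, 0.6]
opening: 88.0
grip_force: 0.0
```

Call:
carry_out(deltas=[[0.0878, 0.022, -0.033, -0.004, 0], [0.0878, 0.022, -0.033, -0.004, 0], [0.0878, 0.022, -0.033, -0.004, 0], [0.0878, 0.022, -0.033, -0.004, 0], [0.0878, 0, 0, 0, 0], [0.0878, 0, 0, 0, 0], [0.0878, 0, 0, 0, 0]])

```text
time: 1.52
position: [562.6, 81.4, 183.2]
tool_rot: [0.218, 0.976, 0.0, -0.001]
force: [0.5, 0.9, 0.4]
opening: 87.8
grip_force: 0.0
```

```bash
python3 - <<'E'
from h import *
s=read_state();a=grab_frame("wrist");print(s["position"],s["tool_rot"],s["dq"].round(3),s["force"],s["time"])
cv2.imwrite("pics/w1.png",cv2.resize(a[:,:,::-1],(768,576),interpolation=cv2.INTER_CUBIC))
np.savez("w1.npz",a=a,p=s["position"],q=s["tool_rot"])
E
```

```text
[562.58979645  81.36274977 183.16635484] [ 2.17901628e-01  9.75970519e-01  7.60717131e-05 -6.49400526e-04] [ 0.029 -0.016  0.     0.001  0.002 -0.001] [0.45615154 0.93284129 0.38170844] 1.5167
```

View pics/w1.png

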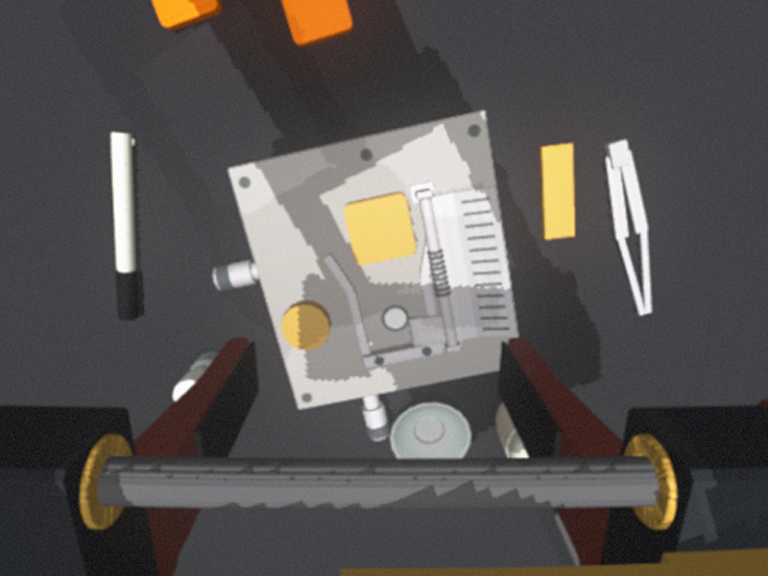

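The wrist view (1.5x) shows the plate corners at (229,168), (486,111) and (299,409), the port (seat) at (396,318) and the coupon at about (345–415, 193–264). The clip bar is on the right, at about (440–515, 190–335), and the disc is at (305,325).

```bash
cat > m.py <<'E'
from h import *
d=np.load("w1.npz");c=cam("wrist",dict(position=d["p"],tool_rot=d["q"]));a=d["a"]
C=ray(c,np.array([(229,168),(486,111),(299,409)])/1.5,40)
port=ray(c,[(396/1.5,318/1.5)],40)[0]
e1=C[2]-C[0];e2=C[1]-C[0]
print("len",np.linalg.norm(e1),np.linalg.norm(e2),"yaw",np.arctan2(e1[1],e1[0]),np.arctan2(-e2[0],e2[1]))
w1,w2=np.arctan2(e1[1],e1[0]),np.arctan2(-e2[0],e2[1]);th=(w1+w2)/2
x=np.array([np.cos(th),np.sin(th)]);y=np.array([-x[1],x[0]])
ctr=(C[1]+C[2])[:2]/2
print("seat from corners",ctr+30*x+1*y,"port",port)
hsv=cv2.cvtColor(a,cv2.COLOR_RGB2HSV);m=cv2.inRange(hsv,(15,110,120),(32,255,255))
for k in cv2.findContours(m,0,2)[0]:
    if cv2.contourArea(k)<300: continue
    r=cv2.minAreaRect(k);u=np.array(r[0])*1.5
    P=ray(c,cv2.boxPoints(r),50);o=(P.mean(0)[:2]-port[:2]);an=np.arctan2(*(P[1]-P[0])[[1,0]])
    print("obj",u.round(),"size",np.linalg.norm(P[1]-P[0]).round(1),np.linalg.norm(P[2]-P[1]).round(1),"stage",(o@x).round(1),(o@y).round(1),"angle rel",np.degrees((an-th+np.pi/4)%(np.pi/2)-np.pi/4).round(1))
E
python3 m.py
```

```text
len 159.44364248242601 149.19542459312652 yaw -0.22930344509742104 -0.23023578729640207
seat from corners [593.51152583  79.2924343 ] port [593.57326269  79.36839774  40.        ]
obj [305. 326.] size 28.3 27.7 stage -10.0 -54.7 angle rel 33.0
obj [379. 228.] size 34.9 35.8 stage -58.7 1.8 angle rel -0.8
obj [557. 190.] size 18.5 53.9 stage -58.7 104.4 angle rel -10.2
obj [176.  13.] size 23.6 12.2 stage -191.9 -78.0 angle rel -13.4
```

Call:
carry_out(deltas=[[0.051, -0.013, 0.0145, 0, -0.094], [0.051, -0.013, 0.0145, 0, -0.094], [0.051, -0.013, 0.0145, 0, -0.094], [0.051, 0, 0, -0.03, 0], [0.051, 0, 0, -0.03, 0], [0.051, 0, 0, -0.02, 0], [0.051, 0, 0, -0.016, 0], [0.051, 0, 0, 0, 0], [0.051, 0, 0, 0, 0]])

```text
time: 2.32
position: [522.9, 125.9, 87.5]
tool_rot: [0.352, 0.936, -0.0, -0.001]
force: [0.5, 0.6, 1.6]
opening: 51.0
grip_force: 0.0
```

```bash
cat > st.py <<'E'
from h import *
def stage(p):
    d=np.array(p[:2])-[593.5,79.3];return np.array([d@[.9737,-.2280],d@[.2280,.9737]])
def rep(s):
    yv=R.from_quat(s["tool_rot"]).as_matrix()[:2,1];f=np.array([yv@[.9737,-.2280],yv@[.2280,.9737]]);n=np.array([f[1],-f[0]])
    t=stage(s["position"]);S=(s["opening"]+13.5)/2
    print("t",s["time"],"tcp",s["position"].round(1),"f",f.round(3),"P",(t-S*f).round(1),"B",(t+S*f).round(1),"corner",(t-S*f+10*n+6.75*f).round(1),"tip h",(s["position"][2]-57).round(1),"F",s["force"].round(1),"open",s["opening"])
E
python3 - <<'E'
from st import *
s=read_state();rep(s)
a=grab_frame("wrist");b=grab_frame("side")
c=cv2.resize(b[150:262,180:350],(660,435),interpolation=cv2.INTER_CUBIC)
cv2.imwrite("pics/w2.png",a[:,:,::-1]);cv2.imwrite("pics/s2.png",c[:,:,::-1])
E
```

```text
t 2.3167 tcp [522.9 125.9  87.5] f [0.469 0.883] P [-94.5   0.8] B [-64.2  57.7] corner [-82.5   2. ] tip h 30.5 F [0.5 0.6 1.6] open 50.97439219363609
```

View pics/w2.png

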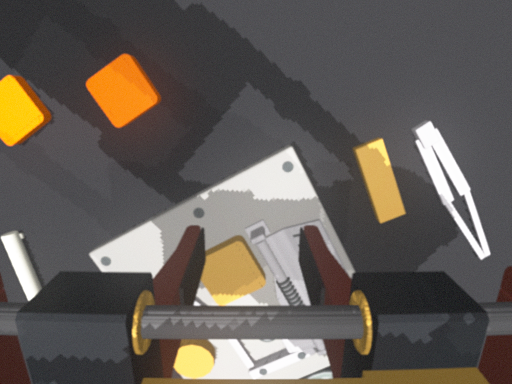

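View pics/s2.png

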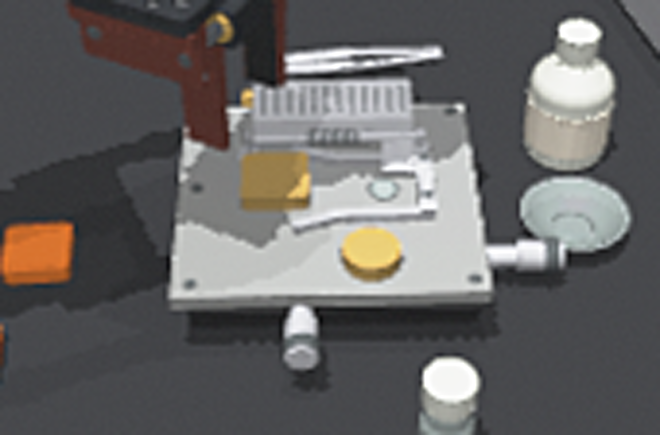

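The wrist view shows the push fingertip at (195,235), behind the coupon at (233,265), and the other fingertip at (313,232), over the bar's rear part. The side crop shows the push tip at (210,145), left of the coupon at (275,180). I'll lower now.

Call:
carry_out(deltas=[[0.051, 0, 0, -0.006, 0], [0.051, 0, 0, -0.006, 0], [0.051, 0, 0, -0.006, 0], [0.051, 0, 0, -0.004, 0], [0.051, 0, 0, 0, 0], [0.051, 0, 0, 0, 0]])

```text
time: 2.92
position: [524.2, 124.7, 65.9]
tool_rot: [0.353, 0.936, 0.0, 0.0]
force: [0.8, 0.3, 3.8]
opening: 50.9
grip_force: 1.5
```

```bash
python3 -c "
from st import *
rep(read_state())"
```

```text
t 2.9167 tcp [524.2 124.7  65.9] f [0.471 0.882] P [-93.   0.] B [-62.7  56.9] corner [-81.    1.3] tip h 8.9 F [0.8 0.3 3.8] open 50.93484595148424
```

Call:
carry_out(deltas=[[0.051, 0, 0, -0.002, 0], [0.051, 0, 0, -0.002, 0], [0.051, 0, 0, -0.001, 0], [0.051, 0, 0, 0, 0], [0.051, 0, 0, 0, 0]])

```text
time: 3.33
position: [524.2, 124.2, 61.3]
tool_rot: [0.353, 0.936, -0.0, 0.001]
force: [-1.4, -1.0, 7.0]
opening: 50.9
grip_force: 3.1
```

```bash
python3 - <<'E'
from st import *
rep(read_state())
b=grab_frame("side")
c=cv2.resize(b[150:262,180:350],(660,435),interpolation=cv2.INTER_CUBIC)
cv2.imwrite("pics/s3.png",c[:,:,::-1])
E
```

```text
t 3.3333 tcp [524.2 124.2  61.3] f [0.472 0.882] P [-92.9  -0.4] B [-62.5  56.3] corner [-80.9   0.8] tip h 4.3 F [-1.4 -1.   7. ] open 50.862180166450095
```

View pics/s3.png

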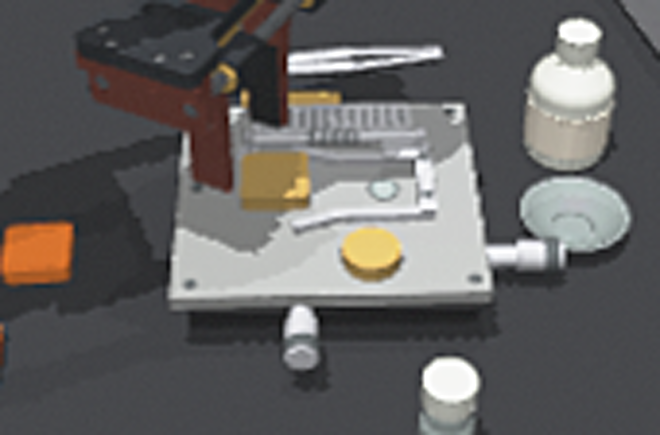

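The bar now lies flat with the tip at 4.3 mm and about 6 N on it. The push tip at (213,185) is just behind the coupon at (275,180). I'll push now.

Call:
carry_out(deltas=[[0.051, 0, 0, -0.0007, 0], [0.051, 0.0029, -0.0007, 0, 0], [0.051, 0.0029, -0.0007, 0, 0], [0.051, 0.0029, -0.0007, 0, 0], [0.051, 0.0029, -0.0007, 0, 0], [0.051, 0.0029, -0.0007, 0, 0], [0.051, 0.0029, -0.0007, 0, 0], [0.051, 0, 0, 0, 0]])

```text
time: 4.05
position: [540.2, 121.2, 60.9]
tool_rot: [0.352, 0.936, 0.0, -0.002]
force: [-9.1, 1.8, 10.3]
opening: 51.1
grip_force: 6.4
```

```bash
cat > look.py <<'E'
from st import *
import sys
rep(read_state())
b=grab_frame("side");a=grab_frame("scene")
for n,im in(("side",b),("scene",a)):
    c=cam(n);hsv=cv2.cvtColor(im,cv2.COLOR_RGB2HSV);m=cv2.inRange(hsv,(15,110,60),(32,255,255))
    for k in cv2.findContours(m,0,2)[0]:
        if cv2.contourArea(k)<40: continue
        r=cv2.minAreaRect(k);P=ray(c,[r[0]],46)[0];q=stage(P)
        if abs(q[0])<90 and abs(q[1])<70: print(n,q.round(1),cv2.contourArea(k),np.round(r[1]),stage_c:=[stage(p).round(0).tolist() for p in ray(c,cv2.boxPoints(r),48)])
o=cv2.resize(b[150:262,180:350],(660,435),interpolation=cv2.INTER_CUBIC)
cv2.imwrite(sys.argv[1],o[:,:,::-1])
E
python3 look.py pics/s4.png
```

```text
t 4.05 tcp [540.2 121.2  60.9] f [0.471 0.882] P [-76.7   0.2] B [-46.3  57.2] corner [-64.7   1.4] tip h 3.9 F [-9.1  1.8 10.3] open 51.06155223392177
side [ -8.8 -56.9] 135.5 [12. 14.] [[-22.0, -42.0], [6.0, -42.0], [4.0, -75.0], [-23.0, -75.0]]
side [-44.5   1.4] 201.0 [13. 17.] [[-62.0, 20.0], [-27.0, 19.0], [-27.0, -21.0], [-62.0, -20.0]]
scene [-11.2 -55.2] 152.5 [13. 14.] [[-32.0, -59.0], [-18.0, -36.0], [12.0, -54.0], [-1.0, -76.0]]
scene [-48.4   2.2] 259.5 [21. 17.] [[-61.0, -21.0], [-83.0, 18.0], [-32.0, 23.0], [-13.0, -15.0]]
```

Call:
carry_out(deltas=[[0.051, 0.0029, -0.0007, 0, 0], [0.051, 0.0029, -0.0007, 0, 0], [0.051, 0.0029, -0.0007, 0, 0], [0.051, 0.0029, -0.0007, 0, 0], [0.051, 0.0029, -0.0007, 0, 0], [0.051, 0.0029, -0.0007, 0, 0], [0.051, 0.0029, -0.0007, 0, 0], [0.051, 0, 0, 0, 0]])

```text
time: 4.82
position: [548.9, 116.3, 60.7]
tool_rot: [0.352, 0.936, -0.006, -0.015]
force: [-58.7, -1.7, 38.8]
opening: 51.3
grip_force: 37.0
```

```bash
python3 look.py pics/s5.png
```

```text
t 4.8167 tcp [548.9 116.3  60.7] f [0.47  0.883] P [-67.1  -2.7] B [-36.7  54.4] corner [-55.1  -1.5] tip h 3.7 F [-58.7  -1.7  38.8] open 51.27506896992555
side [ -8.8 -56.9] 136.5 [12. 14.] [[-22.0, -42.0], [6.0, -42.0], [4.0, -75.0], [-23.0, -75.0]]
side [-36.8  -1. ] 201.0 [14. 17.] [[-56.0, 16.0], [-20.0, 21.0], [-18.0, -22.0], [-52.0, -27.0]]
scene [-11.2 -55.2] 152.5 [13. 14.] [[-32.0, -59.0], [-18.0, -36.0], [12.0, -54.0], [-1.0, -76.0]]
scene [-41.2  -0. ] 265.5 [20. 17.] [[-52.0, -24.0], [-75.0, 16.0], [-26.0, 22.0], [-6.0, -17.0]]
```

View pics/s5.png

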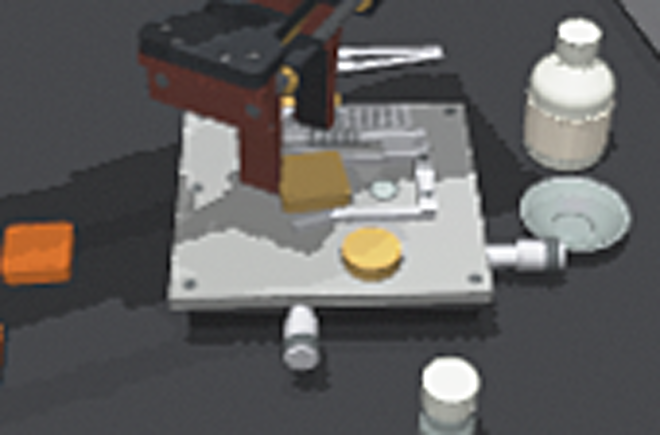

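The coupon was turned about 7° counter-clockwise by the corner contact and jammed at the rail entry, at 58 N. I'll back off, square the tool up and push with the flat of the fingertip.

Call:
carry_out(deltas=[[0.051, -0.006, 0.0014, 0, 0], [0.051, -0.006, 0.0014, 0, 0], [0.051, -0.008, 0.0018, 0, 0], [0.051, 0, 0, 0, 0], [0.051, 0, 0, 0, 0]])

```text
time: 5.33
position: [541.7, 119.7, 61.0]
tool_rot: [0.353, 0.936, -0.0, 0.001]
force: [-1.4, -2.6, 7.5]
opening: 51.0
grip_force: 4.1
```

```bash
python3 look.py pics/s6.png
```

```text
t 5.3333 tcp [541.7 119.7  61. ] f [0.472 0.882] P [-74.9  -0.9] B [-44.5  56. ] corner [-62.9   0.3] tip h 4.0 F [-1.4 -2.6  7.5] open 51.03061396661379
side [ -8.8 -56.9] 135.5 [12. 14.] [[-22.0, -42.0], [6.0, -42.0], [4.0, -75.0], [-23.0, -75.0]]
side [-38.5  -1.5] 202.5 [14. 17.] [[-57.0, 16.0], [-22.0, 20.0], [-20.0, -23.0], [-54.0, -27.0]]
scene [-11.2 -55.2] 152.5 [13. 14.] [[-32.0, -59.0], [-18.0, -36.0], [12.0, -54.0], [-1.0, -76.0]]
scene [-42.5  -0.3] 265.5 [17. 21.] [[-61.0, -20.0], [-66.0, 28.0], [-21.0, 16.0], [-17.0, -29.0]]
```

Call:
carry_out(deltas=[[0.044, -0.0021, 0.0009, 0, 0.098], [0.044, -0.0021, 0.0009, 0, 0.098], [0.044, -0.0021, 0.0009, 0, 0.098], [0.044, -0.0021, 0.001, 0, 0.098], [0.044, -0.0021, 0.001, 0, 0.098], [0.044, 0, 0, 0, 0], [0.044, 0, 0, 0, 0]])

```text
time: 6.02
position: [532.0, 124.6, 60.9]
tool_rot: [0.115, 0.993, 0.0, 0.001]
force: [1.9, -0.7, 5.6]
opening: 44.2
grip_force: 3.0
```

```bash
python3 look.py pics/s7.png
```

```text
t 6.0167 tcp [532.  124.6  60.9] f [0.001 1.   ] P [-70.2   1.2] B [-70.2  59. ] corner [-60.2   8. ] tip h 3.9 F [ 1.9 -0.7  5.6] open 44.249459719049675
side [ -8.8 -56.9] 135.5 [12. 14.] [[-22.0, -42.0], [6.0, -42.0], [4.0, -75.0], [-23.0, -75.0]]
side [-38.3  -1.9] 203.5 [13. 17.] [[-56.0, 17.0], [-20.0, 16.0], [-21.0, -24.0], [-56.0, -23.0]]
scene [-11.2 -55.2] 153.5 [13. 14.] [[-32.0, -59.0], [-18.0, -36.0], [12.0, -54.0], [-1.0, -76.0]]
scene [-40.8   0.2] 265.5 [17. 20.] [[-60.0, -18.0], [-64.0, 27.0], [-19.0, 16.0], [-15.0, -28.0]]
```

View pics/s7.png

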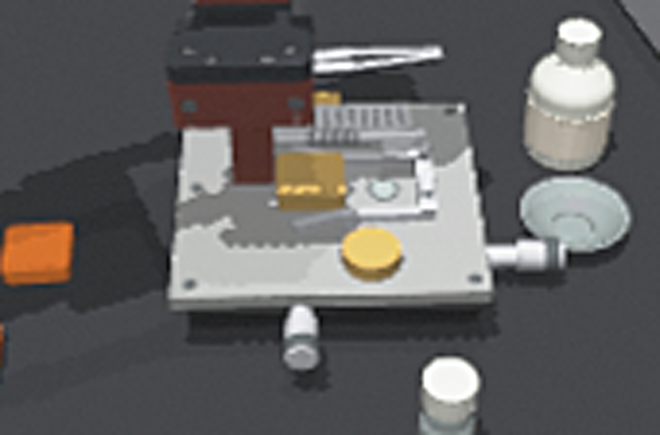

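The fingertip is now square behind the coupon, which is at (310,182) in the crop. The coupon is only slightly turned, and the bar is still down. I'll push again.

Call:
carry_out(deltas=[[0.044, 0.0024, -0.0006, 0, 0], [0.044, 0.0024, -0.0006, 0, 0], [0.044, 0.0024, -0.0005, 0, 0], [0.044, 0.0024, -0.0006, 0, 0], [0.044, 0, 0, 0, 0]])

```text
time: 6.53
position: [539.6, 123.3, 60.7]
tool_rot: [0.115, 0.993, 0.0, -0.002]
force: [-6.8, 0.7, 10.4]
opening: 43.9
grip_force: 5.3
```

```bash
python3 look.py pics/s8.png
```

```text
t 6.5333 tcp [539.6 123.3  60.7] f [0. 1.] P [-62.5   1.8] B [-62.5  59.3] corner [-52.5   8.6] tip h 3.7 F [-6.8  0.7 10.4] open 43.91304319062555
side [ -8.8 -56.9] 135.5 [12. 14.] [[-22.0, -42.0], [6.0, -42.0], [4.0, -75.0], [-23.0, -75.0]]
side [-32.2  -2. ] 205.0 [13. 17.] [[-50.0, 17.0], [-14.0, 16.0], [-15.0, -24.0], [-50.0, -24.0]]
scene [-11.2 -55.2] 152.5 [13. 14.] [[-32.0, -59.0], [-18.0, -36.0], [12.0, -54.0], [-1.0, -76.0]]
scene [-34.6   0.2] 267.0 [17. 21.] [[-56.0, -16.0], [-55.0, 29.0], [-10.0, 14.0], [-12.0, -29.0]]
```

Call:
carry_out(deltas=[[0.044, 0.0024, -0.0007, 0, 0], [0.044, 0.0024, -0.0007, 0, 0], [0.044, 0.0024, -0.0007, 0, 0], [0.044, 0.0024, -0.0006, 0, 0], [0.044, 0.0024, -0.0006, 0, 0], [0.044, 0, 0, 0, 0]])

```text
time: 7.13
position: [551.5, 120.2, 60.8]
tool_rot: [0.115, 0.993, 0.001, -0.002]
force: [-8.0, 1.8, 10.9]
opening: 44.0
grip_force: 5.5
```

```bash
python3 look.py pics/s9.png
```

```text
t 7.1333 tcp [551.5 120.2  60.8] f [-0.  1.] P [-50.2   1.4] B [-50.2  59. ] corner [-40.2   8.2] tip h 3.8 F [-8.   1.8 10.9] open 44.040483225085666
side [ -8.8 -56.9] 135.5 [12. 14.] [[-22.0, -42.0], [6.0, -42.0], [4.0, -75.0], [-23.0, -75.0]]
side [-19.7  -0.8] 202.0 [13. 17.] [[-38.0, 16.0], [-2.0, 20.0], [-2.0, -22.0], [-36.0, -25.0]]
scene [-11.2 -55.2] 152.5 [13. 14.] [[-32.0, -59.0], [-18.0, -36.0], [12.0, -54.0], [-1.0, -76.0]]
scene [-22.3  -0.4] 257.0 [17. 21.] [[-43.0, -17.0], [-42.0, 28.0], [1.0, 14.0], [0.0, -30.0]]
```

Moving freely: the coupon's front edge is near x = -4. Its passage under the lip is next.

Call:
carry_out(deltas=[[0.044, 0.0024, -0.0006, 0, 0], [0.044, 0.0024, -0.0006, 0, 0], [0.044, 0.0024, -0.0006, 0, 0], [0.044, 0.0024, -0.0006, 0, 0], [0.044, 0.0024, -0.0006, 0, 0], [0.044, 0, 0, 0, 0]])

```text
time: 7.73
position: [563.5, 117.1, 60.9]
tool_rot: [0.115, 0.993, 0.001, -0.002]
force: [-8.4, 1.2, 11.0]
opening: 43.9
grip_force: 5.6
```

```bash
python3 look.py pics/s10.png
```

```text
t 7.7333 tcp [563.5 117.1  60.9] f [-0.  1.] P [-37.8   1.2] B [-37.8  58.7] corner [-27.8   8. ] tip h 3.9 F [-8.4  1.2 11. ] open 43.93996539180955
side [ -8.8 -56.9] 136.5 [12. 14.] [[-22.0, -42.0], [6.0, -42.0], [4.0, -75.0], [-23.0, -75.0]]
side [-7.4  0.4] 193.5 [13. 17.] [[-24.0, 19.0], [11.0, 18.0], [9.0, -22.0], [-25.0, -21.0]]
scene [-11.2 -55.2] 152.5 [13. 14.] [[-32.0, -59.0], [-18.0, -36.0], [12.0, -54.0], [-1.0, -76.0]]
scene [-10.3  -1.8] 239.5 [17. 19.] [[-31.0, -17.0], [-31.0, 24.0], [13.0, 11.0], [13.0, -29.0]]
```

Call:
carry_out(deltas=[[0.044, 0.0024, -0.0006, 0, 0], [0.044, 0.0024, -0.0006, 0, 0], [0.044, 0.0019, -0.0005, 0, 0], [0.044, 0.0015, -0.0003, 0, 0], [0.044, 0, 0, 0, 0]])

```text
time: 8.25
position: [570.7, 115.3, 60.9]
tool_rot: [0.115, 0.993, 0.0, -0.003]
force: [-11.6, 1.8, 14.0]
opening: 44.0
grip_force: 8.1
```

Call:
carry_out(deltas=[[0.044, 0.001, -0.0002, 0, 0], [0.044, 0.001, -0.0002, 0, 0], [0.044, 0, 0, 0, 0]])

```text
time: 8.5
position: [570.9, 115.2, 60.9]
tool_rot: [0.115, 0.993, 0.0, -0.005]
force: [-19.9, 2.9, 18.7]
opening: 43.9
grip_force: 12.6
```

```bash
python3 look.py pics/s11.png
```

```text
t 8.5 tcp [570.9 115.2  60.9] f [-0.  1.] P [-30.2   1.1] B [-30.2  58.5] corner [-20.2   7.9] tip h 3.9 F [-19.9   2.9  18.7] open 43.88589818671845
side [ -8.8 -56.9] 136.5 [12. 14.] [[-22.0, -42.0], [6.0, -42.0], [4.0, -75.0], [-23.0, -75.0]]
side [ 0.8 -1.4] 185.0 [12. 17.] [[-16.0, 16.0], [19.0, 15.0], [17.0, -22.0], [-17.0, -21.0]]
scene [-11.2 -55.2] 152.5 [13. 14.] [[-32.0, -59.0], [-18.0, -36.0], [12.0, -54.0], [-1.0, -76.0]]
scene [-5.6  0.2] 199.5 [14. 21.] [[-22.0, -18.0], [-23.0, 27.0], [14.0, 16.0], [14.0, -28.0]]
```

Call:
carry_out(deltas=[[0.044, 0.001, -0.0002, 0, 0], [0.044, 0.001, -0.0002, 0, 0], [0.044, 0, 0, 0, 0], [0.044, 0, 0, 0, 0]])

```text
time: 8.93
position: [571.1, 115.2, 60.9]
tool_rot: [0.114, 0.993, 0.0, -0.007]
force: [-27.6, 2.7, 21.7]
opening: 44.1
grip_force: 15.5
```

```bash
python3 look.py pics/s12.png; python3 - <<'E'
from h import *
a=grab_frame("scene");b=cv2.imread("pics/s12.png")
c=cv2.resize(a[150:245,225:355],(595,435),interpolation=cv2.INTER_CUBIC)[:,:,::-1]
cv2.imwrite("pics/c12.png",np.vstack([cv2.resize(b[60:260],(660,200)),cv2.resize(c[:380],(660,395))]))
E
```

```text
t 8.9333 tcp [571.1 115.2  60.9] f [-0.001  1.   ] P [-29.9   1. ] B [-30.   58.6] corner [-19.9   7.8] tip h 3.9 F [-27.6   2.7  21.7] open 44.100924823717044
side [ -8.8 -56.9] 136.5 [12. 14.] [[-22.0, -42.0], [6.0, -42.0], [4.0, -75.0], [-23.0, -75.0]]
side [0.9 0.2] 185.5 [17. 13.] [[-17.0, -21.0], [-16.0, 19.0], [20.0, 18.0], [17.0, -22.0]]
scene [-11.2 -55.2] 153.5 [13. 14.] [[-32.0, -59.0], [-18.0, -36.0], [12.0, -54.0], [-1.0, -76.0]]
scene [-5.6  0.2] 199.5 [14. 21.] [[-22.0, -18.0], [-23.0, 27.0], [14.0, 16.0], [14.0, -28.0]]
```

View pics/c12.png

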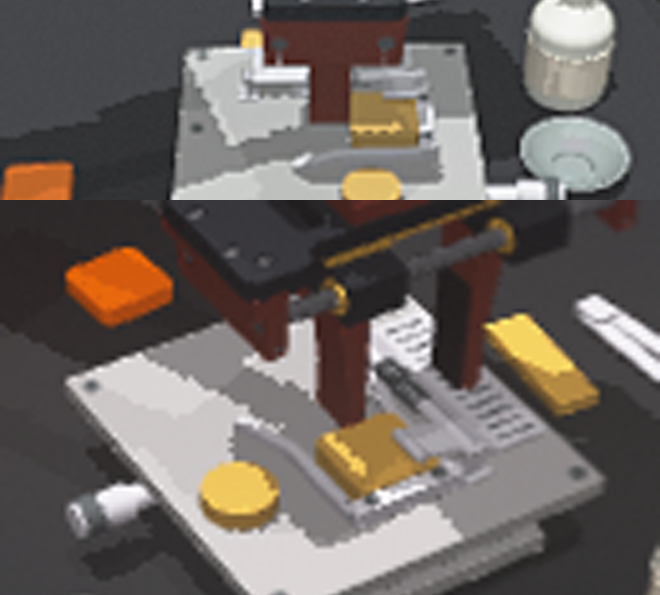

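The coupon sits square under the lip against the stop, with the front edge at the stop bar (around (400,495) in the lower crop). It does not move under about 20 N more push, and the bar is still down. I'll back the push tip off slightly, then let the bar up slowly and lift clear.

Call:
carry_out(deltas=[[0.044, -0.002, 0.0005, 0, 0], [0.044, -0.002, 0.0005, 0, 0], [0.044, -0.002, 0.0005, 0, 0], [0.044, 0, 0, 0, 0], [0.044, 0, 0, 0, 0]])

```text
time: 9.5
position: [570.5, 115.3, 61.1]
tool_rot: [0.115, 0.993, 0.0, -0.0]
force: [-3.9, 0.8, 8.8]
opening: 44.2
grip_force: 5.0
```

```bash
python3 look.py pics/s13.png
```

```text
t 9.5 tcp [570.5 115.3  61.1] f [0. 1.] P [-30.6   1. ] B [-30.5  58.7] corner [-20.6   7.7] tip h 4.1 F [-3.9  0.8  8.8] open 44.16899858461605
side [ -8.8 -56.9] 136.5 [12. 14.] [[-22.0, -42.0], [6.0, -42.0], [4.0, -75.0], [-23.0, -75.0]]
side [ 0.8 -1.4] 184.0 [12. 17.] [[-16.0, 16.0], [19.0, 15.0], [17.0, -22.0], [-17.0, -21.0]]
scene [-11.2 -55.2] 152.5 [13. 14.] [[-32.0, -59.0], [-18.0, -36.0], [12.0, -54.0], [-1.0, -76.0]]
scene [-5.6  0.2] 200.5 [14. 21.] [[-22.0, -18.0], [-23.0, 27.0], [14.0, 16.0], [14.0, -28.0]]
```

Call:
carry_out(deltas=[[0.044, -0.002, 0.0005, 0, 0], [0.044, -0.001, 0.0002, 0, 0], [0.044, 0, 0, 0.002, 0], [0.044, 0, 0, 0.002, 0], [0.044, 0, 0, 0.002, 0], [0.044, 0, 0, 0.002, 0], [0.044, 0, 0, 0.003, 0], [0.044, 0, 0, 0.004, 0], [0.044, 0, 0, 0.005, 0], [0.044, 0, 0, 0.006, 0]])

```text
time: 10.43
position: [567.5, 115.6, 85.8]
tool_rot: [0.115, 0.993, -0.0, -0.001]
force: [-0.3, -0.1, -0.1]
opening: 44.6
grip_force: 0.0
```

Call:
carry_out(deltas=[[0.044, 0, 0, 0.015, 0], [0.044, 0, 0, 0.025, 0], [0.044, -0.01, 0, 0.03, 0], [0.044, -0.02, 0, 0.03, 0], [0.044, -0.02, 0, 0.02, 0], [0.044, 0, 0, 0, 0], [0.044, 0, 0, 0, 0]])

```text
time: 11.02
position: [518.3, 115.8, 208.3]
tool_rot: [0.115, 0.993, 0.001, 0.002]
force: [-0.7, -0.3, -1.1]
opening: 44.3
grip_force: 0.0
```

```bash
python3 look.py pics/s14.png; python3 - <<'E'
from h import *
a=grab_frame("scene");b=grab_frame("wrist")
c=cv2.resize(a[150:245,225:355],(520,380),interpolation=cv2.INTER_CUBIC)
cv2.imwrite("pics/c14.png",np.vstack([c,cv2.resize(b[170:330,120:380],(520,220))])[:,:,::-1])
E
```

```text
t 11.0167 tcp [518.3 115.8 208.3] f [0. 1.] P [-81.6 -10.5] B [-81.5  47.3] corner [-71.6  -3.7] tip h 151.3 F [-0.7 -0.3 -1.1] open 44.2965397162389
side [ -8.8 -56.9] 135.5 [12. 14.] [[-22.0, -42.0], [6.0, -42.0], [4.0, -75.0], [-23.0, -75.0]]
side [0.9 0.2] 165.0 [17. 13.] [[-17.0, -21.0], [-16.0, 19.0], [20.0, 18.0], [17.0, -22.0]]
scene [-11.2 -55.2] 151.5 [13. 14.] [[-32.0, -59.0], [-18.0, -36.0], [12.0, -54.0], [-1.0, -76.0]]
scene [-5.5 -2.4] 189.0 [14. 18.] [[-22.0, -17.0], [-22.0, 21.0], [14.0, 10.0], [13.0, -27.0]]
```

View pics/c14.png

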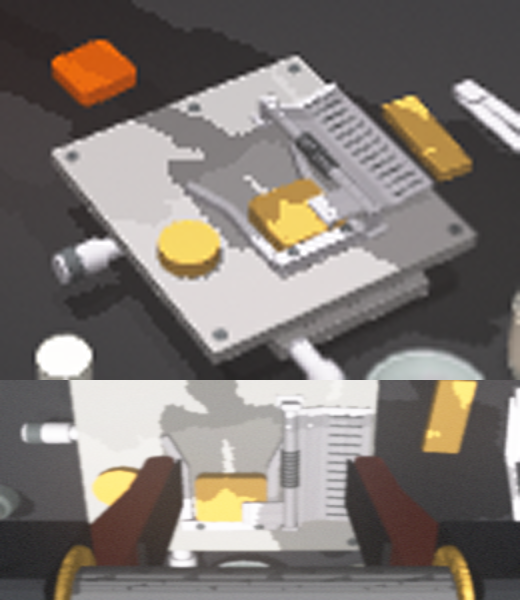

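Both views show the coupon square against the stop with the lip resting on its top, around (325,210). The bar is up again, and the disc and everything else are where they were.

```bash
python3 -c "
from bench import *
print(hand_in())"
```

```text
the job is handed in; nothing more can be done
None
```

The coupon is home against the end stop and clamped under the lip, the arm is clear, the bystanders in view have not moved, and the job is handed in; the first push jammed at the rail entry (about 58 N at the wrist), so I backed off, squared the tool and pushed again with the bar still down.

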